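# Load the tube inserts into their centrifuge buckets

### The job

Load the centrifuge buckets: lift each of the four green tube inserts by its grey tab and set it, upright and all the way down, on the bottom of the black bucket whose opening has its shape and suits its size (large round, small round, square, oblong). Set them down rather than dropping them, let go of them all, and leave the little amber bottle and the glass beaker standing where they are.

Things in the scene. Friction and masses are not known exactly. Their poses are not given: they have to be found in the camera images.
- big_round_mid (a point): Loose green plastic tube insert with dark wells in its top; block round, 70 mm in diameter, 40 mm high, upright. In the middle of its top stands a grey pull tab: 34 mm long along the x axis, 10 mm thick along the y axis, 38 mm high, so the insert is 78 mm high in all. The point is its centre: 39 mm above the underside, 1 mm below the block's top face. z up. 0.08 to 0.22 kg.
- small_round_mid (a point): Loose green plastic tube insert with dark wells in its top; block round, 44 mm in diameter, 40 mm high, upright. In the middle of its top stands a grey pull tab: 34 mm long along the x axis, 10 mm thick along the y axis, 38 mm high, so the insert is 78 mm high in all. The point is its centre: 39 mm above the underside, 1 mm below the block's top face. z up. 0.08 to 0.22 kg.
- square_mid (a point): Loose green plastic tube insert with dark wells in its top; block square, 54 x 54 mm, 40 mm high, upright. In the middle of its top stands a grey pull tab: 34 mm long along the x axis, 10 mm thick along the y axis, 38 mm high, so the insert is 78 mm high in all. The point is its centre: 39 mm above the underside, 1 mm below the block's top face. z up. 0.08 to 0.22 kg.
- oblong_mid (a point): Loose green plastic tube insert with dark wells in its top; block oblong, 84 mm along its x axis by 44 mm along its y axis, 40 mm high, upright. In the middle of its top stands a grey pull tab: 34 mm long along the x axis, 10 mm thick along the y axis, 38 mm high, so the insert is 78 mm high in all. The point is its centre: 39 mm above the underside, 1 mm below the block's top face. z up. 0.08 to 0.22 kg.
- bucket_big_round: Black centrifuge bucket that stands fixed on the bench, open at the top, 40 mm high, with a small steel ear on either side (+y and -y). Its pocket is round, 86 mm in diameter (8 mm wider all round than the insert that belongs in it), with 6 mm walls and a flat floor 6 mm above the underside. The origin is the centre of the underside; z up.
- bucket_small_round: Black centrifuge bucket that stands fixed on the bench, open at the top, 40 mm high, with a small steel ear on either side (+y and -y). Its pocket is round, 60 mm in diameter (8 mm wider all round than the insert that belongs in it), with 6 mm walls and a flat floor 6 mm above the underside. The origin is the centre of the underside; z up.
- bucket_square: Black centrifuge bucket that stands fixed on the bench, open at the top, 40 mm high, with a small steel ear on either side (+y and -y). Its pocket is square, 70 x 70 mm (8 mm wider all round than the insert that belongs in it), with 6 mm walls and a flat floor 6 mm above the underside. The origin is the centre of the underside; z up.
- bucket_oblong: Black centrifuge bucket that stands fixed on the bench, open at the top, 40 mm high, with a small steel ear on either side (+y and -y). Its pocket is oblong, 100 mm along its x axis by 60 mm along its y axis (8 mm wider all round than the insert that belongs in it), with 6 mm walls and a flat floor 6 mm above the underside. The origin is the centre of the underside; z up.
- vial: Small amber glass bottle with a black cap, 36 mm in diameter, 68 mm high, standing loose among the inserts and buckets. Origin: centre of its underside. Not to be moved.
- beaker: Small clear glass beaker, 42 mm in diameter, 50 mm high, standing loose among the inserts and buckets. Origin: centre of its underside. Not to be moved.
Mind the look-alikes: they are no part of the job. What is shaped like the bucket_oblong but red is not meant. What is shaped like the bucket_square but pink or yellow is not meant.

How it is judged (in metres and radians):
At the end, for the whole second after the job is handed in: Each insert stands in the bucket of its own shape and size: centre within 14 mm of the bucket's centre line, underside within 4 mm of the pocket floor, tilted less than 0.1 rad, at rest (below 0.02 m/s) (horizontal distance between big_round_mid and bucket_big_round below 0.014 m and z of big_round_mid in the frame of bucket_big_round below 0.049 m and angle between each of big_round_mid, small_round_mid, square_mid, oblong_mid's own z axis and vertical below 0.1 rad and linear speed of each of big_round, small_round, square, oblong below 0.02 m/s and horizontal distance between small_round_mid and bucket_small_round below 0.014 m and z of small_round_mid in the frame of bucket_small_round below 0.049 m and horizontal distance between square_mid and bucket_square below 0.014 m and z of square_mid in the frame of bucket_square below 0.049 m and horizontal distance between oblong_mid and bucket_oblong below 0.014 m and z of oblong_mid in the frame of bucket_oblong below 0.049 m); the robot touches nothing.
It fails at once if an insert is dropped or thrown (faster than 0.7 m/s with no finger on it) ((linear speed of big_round above 0.7 m/s and contact force between the fingers and big_round below 0.01 N) or (linear speed of small_round above 0.7 m/s and contact force between the fingers and small_round below 0.01 N) or (linear speed of square above 0.7 m/s and contact force between the fingers and square below 0.01 N) or (linear speed of oblong above 0.7 m/s and contact force between the fingers and oblong below 0.01 N)).
It fails at once if the amber bottle is moved by more than 25 mm or tipped (distance of vial from where it was at the start of the episode above 0.025 m or angle between vial's own z axis and vertical above 0.4 rad).
It fails at once if the glass beaker is moved by more than 25 mm or tipped (distance of beaker from where it was at the start of the episode above 0.025 m or angle between beaker's own z axis and vertical above 0.4 rad).
It also fails if it takes over 99 s, if anything falls off the work surface, if the arm or the gripper's body presses on something with over 40 N, if the wrist force passes 120 N, or if a joint passes its speed limit or range.

### The arm

A 7-joint arm with a two-finger parallel gripper is mounted at the origin on the work surface. World frame = base frame: x ahead of the robot, y to its left, z up, the work surface at z = 0. Lengths are in mm, angles in rad, forces in N, time in s.
With the tool pointing down it reaches from about 400 to 875 mm from the base axis. Payload 19.3 kg.
Tool frame: the origin (TCP) lies at the very end of the fingers, on their centre line; the grasp point (between the pads) lies 19 mm behind it (grip_point_offset is the z of the grasp point in the tool frame, in mm); z points along the fingers, x is the direction in which the jaws open and shut, and the axes are right-handed (so a half turn about z gives the same grasp; the last joint's range is limited). The gripper opens to 85 mm and grips with 20 to 120 N. Pads are 22 mm wide; open, the fingers measure 114 mm over their backs; the gripper's body (76 mm by 85 mm) begins 54 mm behind the grasp point. The pads swing forward as they close: fully open they stand 13 mm farther back than shut.
Start: joints at [1.239, 0.521, -0.036, 1.599, 0.021, 1.021, -0.113], TCP at [161.734, -603.702, 231.291] pointing down, gripper open.
Joint ranges: [-2.91, 2.91], [-0.3, 2.13], [-1.5, 1.42], [0.17, 2.43], [-1.26, 4.41], [0.16, 1.93], [-2.52, 2.52]. Speed limits (rad/s): [1.89, 1.89, 2.39, 2.39, 3.01, 3.01, 3.01].

### API

Orientations are given as a 3x3 rotation matrix whose columns are the frame's x, y, z axes.
In Python, from workcell import movep, movel, goto_joints, open_gripper, clamp, wait, inverse_kinematics, read_state, camera, PlanningError, finish_job, grip_point_offset gives the robot as it stands. Calls block until the motion is done:
- movep(position, orientation): joint-space move of the TCP to a pose.
- movel(position, frame=None, max_speed=150, guard=None): straight line of the TCP; frame=None keeps the orientation; max_speed is the mean speed in mm/s. With guard (N) it stops when the force on the tool has changed by that much, and returns True; else False.
- goto_joints(angles): joint-space move.
- open_gripper() and clamp(): open the fingers fully, or close them until they stop; the grip force is fixed at half the most.
- wait(seconds).
- inverse_kinematics(position, orientation): joint angles nearest the present ones, or None.
- read_state(): the state.
- camera(name): name is "scene" or "top" or "wrist"; returns a dict with "image" (384x512x3 uint8, blue, green, red), "range_z" (384x512 float32, mm along the optical axis (not along the pixel's ray), 0 where there is no reading), "fx", "fy", "cx", "cy" (pixels), "cam_to_world" (4x4, takes a point from camera to world coordinates). Camera axes: x right, y up, looking along -z (the intrinsics and any distortion apply to the point x, -y, -z); pixel columns grow to the right and rows downward; lengths in mm; the calibration is good to about 2 mm. A picture is of the moment at which its call begins.
A pose or a line that the arm cannot do raises PlanningError and nothing moves.
- finish_job(): hands the job in, once; it reports no verdict.
The state is a dict: "time": time; "qpos": joint angles; "qvel": joint speeds; "joint_efforts": joint torques, N m; "eef_pos": TCP position; "tool_rot": TCP orientation; "ft_force": force on the tool from outside, world axes, zero at the start; "torque": the same for the moment, N m; "finger_gap": finger opening in mm.
Only numpy, scipy, OpenCV 4.12 (cv2) and the standard library are available. Lean on these libraries where they do the work, as an engineer would, in place of code of your own. Each camera call takes 0.05 s, during which the arm holds its last target. There are 200 camera calls.

## Working session

There is one attempt and no reset: what is moved stays moved. The work goes in short steps, each a Python script; the robot and the scene stay as the last script left them, time stands still between calls to the robot, and variables do not carry over. Pictures are saved under pics/ and viewed, about 12 in all and at most 16, crops included, and the job is handed in when it is done.

```bash
mkdir -p pics; python3 - <<'E'
from workcell import *
import cv2,numpy as np
for n in("top","scene"):
    c=camera(n); cv2.imwrite(f"pics/{n}0.png",cv2.resize(c["image"],(800,600)))
    np.savez(f"{n}0.npz",**c)
    print(n,c["fx"],c["fy"],c["cx"],c["cy"],np.round(c["cam_to_world"],3).tolist(),[k for k in c], (c["range_z"]>0).mean())
s=read_state();print(s["time"],s["eef_pos"],s["tool_rot"],s["finger_gap"],grip_point_offset)
E
```

```text
top 395.8776180063143 395.8776180063143 255.3493150799891 191.4039386983139 [[0.021, 0.991, -0.136, 358.539], [-1.0, 0.022, 0.005, 171.614], [0.008, 0.135, 0.991, 1327.488], [0.0, 0.0, 0.0, 1.0]] ['image', 'range_z', 'fx', 'fy', 'cx', 'cy', 'cam_to_world'] 0.9960428873697916
scene 491.52194306663324 491.52194306663324 255.68080533070068 193.68136621922426 [[-0.359, -0.679, 0.64, 1391.416], [0.933, -0.258, 0.25, 479.436], [-0.005, 0.687, 0.727, 1068.242], [0.0, 0.0, 0.0, 1.0]] ['image', 'range_z', 'fx', 'fy', 'cx', 'cy', 'cam_to_world'] 0.9961903889973959
0.1 [ 161.62798302 -603.41468433  230.78660559] [[ 2.58817577e-01 -9.65926152e-01 -3.62537428e-04]
 [-9.65925651e-01 -2.58817813e-01  9.87795449e-04]
 [-1.04796860e-03  9.45253770e-05 -9.99999446e-01]] 85.32379946334464 -18.700000000000003
```

View pics/top0.png

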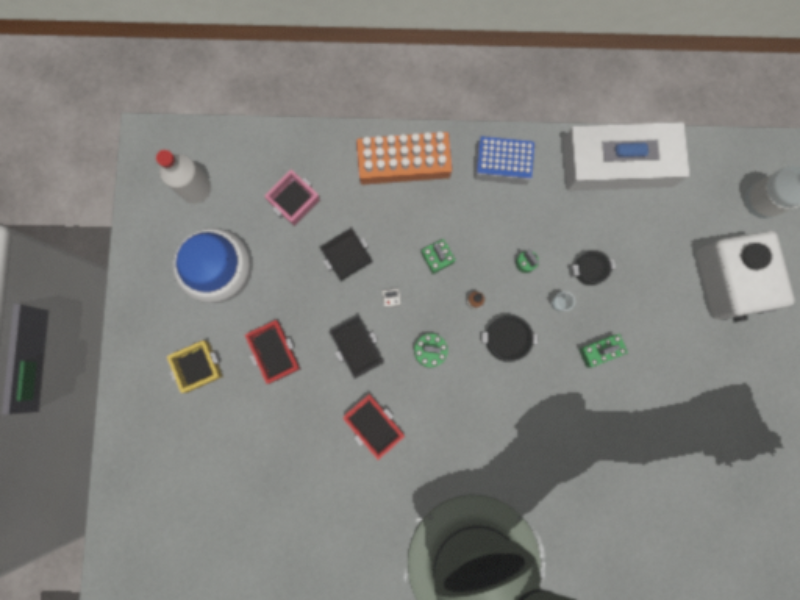

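View pics/scene0.png

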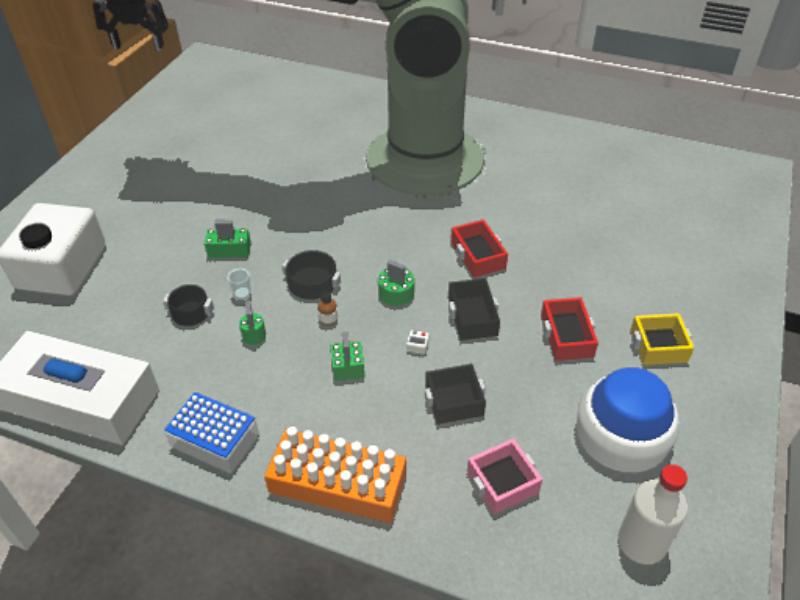

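The two views show all objects clear of each other. In the top picture (800x600):

| Object | Insert (px) | Bucket (px) |
|---|---|---|
| Big round | 430,349 | 508,338 |
| Small round | 527,260 | 592,268 |
| Square | 438,256 | 346,255 |
| Oblong | 604,350 | 356,346 |

The vial is at (475,299) and the beaker at (562,301). The scene view agrees. The red, pink and yellow trays are decoys.

Next I'll get coarse positions, then look from close by with the wrist camera.

```bash
cat > h.py <<'E'
import numpy as np, cv2
from workcell import *
SEED={'I_sq':(438,256),'I_sr':(527,260),'I_br':(430,349),'I_ob':(604,350),'B_sq':(346,255),'B_ob':(356,346),'B_br':(508,338),'B_sr':(592,268),'vial':(475,299),'beaker':(562,301)}
def ray(c,uv,z):
    "pixels -> world points on plane z"
    uv=np.atleast_2d(uv).astype(float); M=c["cam_to_world"]
    d=np.c_[(uv[:,0]-c["cx"])/c["fx"],-(uv[:,1]-c["cy"])/c["fy"],-np.ones(len(uv))]@M[:3,:3].T
    return M[:3,3]+d*((z-M[2,3])/d[:,2])[:,None]
def cloud(c):
    v,u=np.mgrid[:384,:512]; M=c["cam_to_world"]; r=c["range_z"]
    p=np.stack([(u-c["cx"])/c["fx"]*r,-(v-c["cy"])/c["fy"]*r,-r],-1)
    return p@M[:3,:3].T+M[:3,3]
def green(c): 
    h=cv2.cvtColor(c["image"],cv2.COLOR_BGR2HSV); return cv2.inRange(h,(45,90,40),(85,255,255))
def down(yaw): # jaw axis x at yaw
    a,b=np.cos(yaw),np.sin(yaw); return np.array([[a,b,0],[b,-a,0],[0,0,-1.]])
E
python3 - <<'E'
from h import *
for n in("top","scene"):
    c=dict(np.load(n+"0.npz")); P=cloud(c); print(n)
    k,l,s,ce=cv2.connectedComponentsWithStats(green(c))
    for i in range(1,k):
        if s[i,4]>60:
            q=P[l==i]; print("green",s[i,4],np.round(np.median(q,0)),"z pct",np.round(np.percentile(q[:,2],[5,50,95])))
    if n=="top":
        for k,v in SEED.items():
            u=np.array(v)*.64-.18; ui,vi=np.int32(u)
            print(k,np.round(ray(c,u,40)[0]),np.round(P[vi,ui]))
    t=P[(abs(P[...,0]-500)<200)&(abs(P[...,1])<300)]; print(np.median(t[:,2]))
for p in([480,40,400],[480,-50,400],[450,40,450]):
  for y in (0,np.pi/2,-np.pi/2,np.pi): print(p,y,inverse_kinematics(p,down(y)))
E
```

```text
top
green 77 [618.  91.  39.] z pct [34. 39. 44.]
green 82 [ 427. -239.   40.] z pct [33. 40. 43.]
I_sq [629.  85.  40.] [627.  86.  59.]
I_sr [ 625. -104.   40.] [ 625. -103.   45.]
I_br [432.  99.  40.] [430. 101.  80.]
I_ob [ 438. -264.   40.] [ 440. -260.   49.]
B_sq [627. 280.  40.] [633. 283.  11.]
B_ob [435. 253.  40.] [438. 257.   6.]
B_br [458. -64.  40.] [461. -67.   6.]
B_sr [ 611. -242.   40.] [ 619. -251.    5.]
vial [539.   6.  40.] [536.  12.  65.]
beaker [ 539. -178.   40.] [ 545. -186.    5.]
0.9080351163931937
scene
green 400 [ 450. -259.   32.] z pct [ 4. 32. 44.]
green 340 [450. 106.  36.] z pct [ 6. 36. 43.]
green 217 [ 637. -100.   33.] z pct [ 5. 33. 43.]
green 353 [647.  90.  38.] z pct [ 7. 38. 43.]
1.7655922449439458
[480, 40, 400] 0 [ 0.48301048  0.20897682 -0.81930002  1.68213608  0.15717866  1.31867928
 -0.36482376]
[480, 40, 400] 1.5707963267948966 [ 0.69585427  0.27923858 -1.11785621  1.67452193  0.25684052  1.34949755
  1.10694199]
[480, 40, 400] -1.5707963267948966 [ 0.43671349  0.19931148 -0.76005412  1.68395934  0.14147957  1.31473278
 -1.92021633]
[480, 40, 400] 3.141592653589793 None
[480, -50, 400] 0 [ 0.57750481  0.19293191 -0.70320774  1.68375494  0.12861691  1.31196925
 -0.14956957]
[480, -50, 400] 1.5707963267948966 [ 0.80136884  0.24828737 -0.99867252  1.67518663  0.21410719  1.33529374
  1.33706759]
[480, -50, 400] -1.5707963267948966 [ 0.4402421   0.17300613 -0.53552839  1.68957747  0.0911951   1.30390525
 -1.68361928]
[480, -50, 400] 3.141592653589793 None
[450, 40, 450] 0 [ 0.5663707   0.12347236 -0.8708811   1.6458583   0.09547912  1.41665634
 -0.31544521]
[450, 40, 450] 1.5707963267948966 [ 0.77756386  0.17240022 -1.13966848  1.63929908  0.15803378  1.43138992
  1.19224876]
[450, 40, 450] -1.5707963267948966 [ 0.529853    0.11786078 -0.82756439  1.64712322  0.08775097  1.41510753
 -1.87867914]
[450, 40, 450] 3.141592653589793 None
```

```bash
python3 - <<'E'
from h import *
for i,p in enumerate(([500,-170,380],[500,-20,380],[500,150,380])):
    movep(p,down(-np.pi/2)); c=camera("wrist"); np.savez(f"w{i}.npz",**c)
    cv2.imwrite(f"pics/w{i}.png",c["image"])
    s=read_state(); print(s["time"],np.round(s["eef_pos"]),np.round(s["qpos"],2),c["fx"],np.round(c["cam_to_world"],2).tolist())
    print(np.round(ray(c,[[0,0],[511,0],[511,383],[0,383]],40)[:,:2]).tolist())
a=np.hstack([cv2.resize(cv2.imread(f"pics/w{i}.png"),(400,300)) for i in (0,2)]);cv2.imwrite("pics/wa.png",a)
E
```

```text
2.2 [ 500. -171.  380.] [ 0.44  0.25 -0.29  1.63  0.07  1.27 -1.43] 313.17304864260336 [[-0.0, 0.95, 0.3, 577.34], [-1.0, -0.0, -0.0, -170.08], [-0.0, -0.3, 0.95, 522.82], [0.0, 0.0, 0.0, 1.0]]
[[692.0, 178.0], [692.0, -516.0], [12.0, -684.0], [11.0, 347.0]]
2.9 [500. -21. 380.] [ 0.24  0.2  -0.38  1.69  0.08  1.26 -1.73] 313.17304864260336 [[0.0, 0.95, 0.3, 577.55], [-1.0, 0.0, 0.0, -19.28], [-0.0, -0.3, 0.95, 523.08], [0.0, 0.0, 0.0, 1.0]]
[[692.0, 329.0], [693.0, -365.0], [13.0, -534.0], [11.0, 497.0]]
3.6667 [500. 149. 380.] [-0.02  0.25 -0.49  1.64  0.12  1.28 -2.1 ] 313.17304864260336 [[0.0, 0.95, 0.3, 577.88], [-1.0, 0.0, 0.0, 150.12], [0.0, -0.3, 0.95, 522.88], [0.0, 0.0, 0.0, 1.0]]
[[693.0, 498.0], [693.0, -196.0], [12.0, -364.0], [12.0, 667.0]]
```

View pics/wa.png

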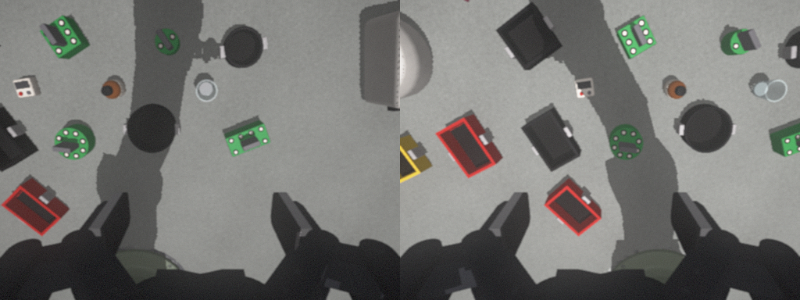

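The two wrist views (w0 left half, w2 right half) show all four inserts with their tabs, all four black buckets, the vial and the beaker. Next I'll fit the tab tops and bucket rims by depth and colour in each view, and triangulate the heights.

```bash
cat > meas.py <<'E'
from h import *
C0={'I_sq':(627,86),'I_sr':(625,-103),'I_br':(432,101),'I_ob':(438,-262),'B_sq':(630,282),'B_ob':(436,255),'B_br':(460,-66),'B_sr':(613,-246)}
def rect(xy):
    (x,y),(w,h),_=r=cv2.minAreaRect(xy.astype(np.float32)); b=cv2.boxPoints(r); e=b[1]-b[0]; f=b[2]-b[1]
    if np.hypot(*f)>np.hypot(*e): e=f
    return np.array([x,y]),max(w,h),min(w,h),np.arctan2(e[1],e[0])%np.pi
def largest(m):
    k,l,s,_=cv2.connectedComponentsWithStats(m.astype(np.uint8)); return l==1+np.argmax(s[1:,4]) if k>1 else m
def meas(c,k,c0=None):
    P=cloud(c); V=c["image"].max(2).astype(int); G=green(c)>0
    d=np.hypot(P[...,0]-(c0 or C0[k])[0],P[...,1]-(c0 or C0[k])[1]); v,u=np.mgrid[:384,:512]
    if k[0]=='I':
        m=largest((d<60)&(P[...,2]>68)&(P[...,2]<95)&~G); top=(d<60)&G&(P[...,2]>35)&(P[...,2]<48)
        z=np.median(P[m][:,2]); pix=np.c_[u[m],v[m]]
        return rect(ray(c,pix,z)[:,:2]),z,pix.mean(0),m.sum(),np.median(P[top][:,2]) if top.any() else None
    m=largest((d<85)&(P[...,2]>33)&(P[...,2]<47)&(V<85)); z=np.median(P[m][:,2]); pix=np.c_[u[m],v[m]]
    fl=(d<15); return rect(ray(c,pix,z)[:,:2]),z,pix.mean(0),m.sum(),np.median(P[fl][:,2])
def tri(c1,p1,c2,p2):
    A=[];B=[]
    for c,p in((c1,p1),(c2,p2)):
        o=c["cam_to_world"][:3,3]; n=ray(c,p,0)[0]-o; n/=np.linalg.norm(n); Q=np.eye(3)-np.outer(n,n); A.append(Q);B.append(Q@o)
    return np.linalg.lstsq(np.vstack(A),np.hstack(B),rcond=None)[0]
E
python3 - <<'E'
from meas import *
W=[dict(np.load(f"w{i}.npz")) for i in range(3)]
print("tablez",[np.round(np.median(cloud(c)[100:200,:,2]),1) for c in W])
for k in C0:
    R={}
    for i,c in enumerate(W):
        try:
            (xy,a,b,y),z,p,n,z2=meas(c,k)
        except Exception as e: continue
        if n<15: continue
        R[i]=p; print(k,i,np.round(xy,1),"size",np.round([a,b],1),"yaw %.3f"%y,"z %.1f n %d z2"%(z,n),z2,np.round(p))
    i=list(R)
    if len(i)>1: print("   tri",np.round(tri(W[i[0]],R[i[0]],W[i[-1]],R[i[-1]]),1))
E
```

```text
tablez [np.float64(0.8), np.float64(0.9), np.float64(1.0)]
I_sq 0 [633.   80.1] size [36.9 14. ] yaw 0.514 z 78.0 n 318 z2 40.43142704100097 [63. 44.]
I_sq 1 [633.   81.8] size [35.4 11.1] yaw 0.514 z 78.4 n 250 z2 40.42839319497435 [178.  44.]
I_sq 2 [633.3  83.8] size [33.8 11.6] yaw 0.534 z 78.2 n 249 z2 40.502575791485754 [307.  44.]
   tri [634.   83.3  72.8]
I_sr 0 [ 625.7 -109.5] size [34.9 10.1] yaw 0.600 z 78.4 n 227 z2 40.45010344975469 [210.  50.]
I_sr 1 [ 625.5 -107.7] size [33.9 12.2] yaw 0.606 z 78.2 n 255 z2 40.40347849367447 [324.  50.]
I_sr 2 [ 626.  -106.4] size [35.7 14.2] yaw 0.629 z 77.7 n 318 z2 40.36331740098092 [452.  50.]
   tri [ 626.4 -108.8   73. ]
I_br 0 [432.5  93.1] size [38.4 13.5] yaw 1.437 z 77.9 n 210 z2 40.40467859350889 [ 80. 190.]
I_br 1 [432.7  95.1] size [34.5 13. ] yaw 1.455 z 77.9 n 189 z2 40.423043939048455 [180. 190.]
I_br 2 [433.   96.4] size [34.9 12.8] yaw 1.440 z 78.0 n 183 z2 40.28538305377094 [292. 191.]
   tri [430.9  96.   72.5]
I_ob 0 [ 440.3 -267.2] size [33.8 13.5] yaw 1.964 z 78.0 n 191 z2 40.36377176461036 [322. 186.]
I_ob 1 [ 
[... 925 characters left out ...]
   tri [462.5 -68.1  36. ]
B_sr 0 [ 616.2 -248.7] size [69.3 68.3] yaw 0.129 z 40.1 n 607 z2 6.954967962522289 [311.  58.]
B_sr 1 [ 616.6 -247.6] size [69.6 69. ] yaw 0.177 z 39.8 n 707 z2 6.935265666156624 [415.  60.]
B_sr 2 [ 608.6 -216.4] size [39.3  4.2] yaw 0.242 z 37.6 n 88 z2 nan [510.  66.]
   tri [ 617.8 -256.9  -14.6]
  return _methods._mean(a, axis=axis, dtype=dtype,
  ret = ret.dtype.type(ret / rcount)
meas.py:15: RuntimeWarning: Mean of empty slice.
  return rect(ray(c,pix,z)[:,:2]),z,pix.mean(0),m.sum(),np.median(P[top][:,2]) if top.any() else None
  ret = um.true_divide(
meas.py:17: RuntimeWarning: Mean of empty slice.
  fl=(d<15); return rect(ray(c,pix,z)[:,:2]),z,pix.mean(0),m.sum(),np.median(P[fl][:,2])
```

```bash
cat > pp.py <<'E'
from meas import *
H=150
def go(x,y,z,yaw): # high transfer in a straight line, both half turns tried
    movel([x,y,z],down(yaw),max_speed=250)
def fz(): return np.round(read_state()["ft_force"],1)
def pick(x,y,yaw):
    z0=read_state()["eef_pos"][2]
    movep([x,y,max(H,150)],down(yaw)); movel([x,y,48],max_speed=120,guard=15); f=fz()
    clamp(); s=read_state(); print("gap %.1f"%s["finger_gap"],np.round(s["eef_pos"],1),f,fz(),"t",s["time"])
    movel([x,y,H],max_speed=120); wait(.2); s=read_state(); print("lifted gap %.1f"%s["finger_gap"],fz(),s["time"])
def place(x,y,yaw,release=True):
    go(x,y,H,yaw); movel([x,y,68],max_speed=120)
    hit=movel([x,y,50],max_speed=25,guard=5); s=read_state(); print("down",hit,np.round(s["eef_pos"],1),fz(),s["time"])
    if release: free(x,y)
def free(x,y):
    open_gripper(); movel([x,y,H+40],max_speed=150); print("t",read_state()["time"])
E
python3 - <<'E'
from pp import *
for p in ([633.3,83.4,48,.525-np.pi/2],[633.5,280,50,.58-np.pi/2],[625.6,-108.4,48,.605-np.pi/2],[616.4,-248.2,50,.605],[432.8,95.8,48,1.44-np.pi/2],[462,-68.6,50,1.44-np.pi/2],[440.3,-266.5,48,1.96-np.pi/2],[437.4,250.4,50,.523-np.pi/2]):
    print(p,inverse_kinematics(p[:3],down(p[3])))
pick(633.3,83.4,.525-np.pi/2)
E
```

```text
[633.3, 83.4, 48, -1.0457963267948966] [ 0.02226412  0.7931733  -0.37651257  1.66848932  0.39209757  0.75548357
 -1.58650187]
[633.5, 280, 50, -0.9907963267948966] [-0.21615605  0.87605748 -0.47648201  1.50314717  0.47516337  0.87913779
 -1.843159  ]
[625.6, -108.4, 48, -0.9657963267948966] [ 0.31554372  0.78624918 -0.36117023  1.68014044  0.37785866  0.74484322
 -1.19498652]
[616.4, -248.2, 50, 0.605] [ 0.67948044  0.87482816 -0.62519733  1.58351599  0.61698673  0.88875898
  0.43057108]
[432.8, 95.8, 48, -0.1307963267948966] [ 0.03057446  0.6036188  -0.49322547  2.17860414  0.60299725  0.49371066
 -1.06191543]
[462, -68.6, 50, -0.1307963267948966] [ 0.34709512  0.61058601 -0.42662667  2.12174771  0.50931608  0.50818425
 -0.59411384]
[440.3, -266.5, 48, 0.3892036732051034] [ 0.77901486  0.6706381  -0.47408392  2.0005044   0.53216496  0.59338461
  0.33186154]
[437.4, 250.4, 50, -1.0477963267948964] [-0.32785895  0.64554784 -0.41496371  2.02938391  0.47425463  0.55993266
 -2.12427645]
gap 9.3 [633.3  83.3  48. ] [ 0.4  0.1 -0. ] [0.2 0.5 0.2] t 6.4083
lifted gap 9.0 [ 0.4  0.3 -2.1] 7.6083
```

```bash
python3 - <<'E'
from pp import *
place(633.5,280,.58-np.pi/2)
c=camera("wrist"); np.savez("p0.npz",**c); cv2.imwrite("pics/p0.png",c["image"])
print(meas(c,'I_sq',(633,280))); print(meas(c,'B_sq'))
E
```

```text
down True [633.7 279.7  53.8] [ 0.2 -1.7  6.6] 9.9417
t 11.725
((array([635.22485352, 281.68731689]), 37.134525299072266, 9.276164054870605, np.float32(0.58114827)), np.float64(84.31587202988626), array([256.48406375, 183.7250996 ]), np.int64(502), np.float64(46.34335872452368))
((array([634.70526123, 281.33859253]), 82.15029907226562, 81.94585418701172, np.float32(0.58113104)), np.float64(40.349283535610624), array([260.28162055, 165.46788538]), np.int64(2024), np.float64(267.6420256909335))
```

View pics/p0.png

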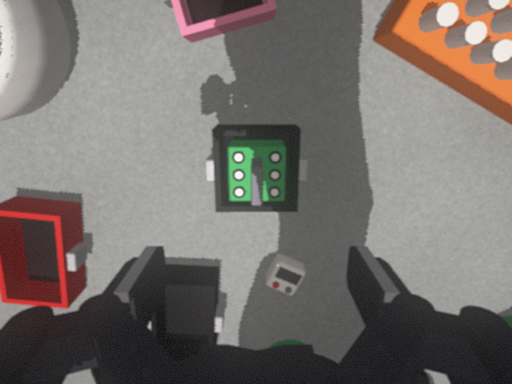

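The square insert is seated: centred in the bucket at about (257,170), block top at z 46.3 as expected and contact at TCP z 53.8. I'll do the other three, stopping before release if a landing height is off.

```bash
python3 - <<'E'
from pp import *
Q=[('sr',(625.6,-108.4,.605-np.pi/2),(616.6,-247.8,.605)),
('br',(432.8,95.8,1.44-np.pi/2),(462,-68.4,1.44-np.pi/2)),
('ob',(440.3,-266.5,1.96-np.pi/2),(437.5,250.8,.523-np.pi/2))]
for n,a,b in Q:
    print(n); pick(*a)
    if not 7<read_state()["finger_gap"]<12: print("BAD GRASP"); break
    place(*b,release=False)
    if not 52<read_state()["eef_pos"][2]<56: print("BAD LANDING"); break
    free(*b[:2]); c=camera("wrist"); cv2.imwrite(f"pics/p_{n}.png",c["image"])
    (xy,*_),z,_,_,t=meas(c,'I_'+n,b[:2]); (bx,*_),bz,*_=meas(c,'B_'+n); print("check insert",xy,z,t,"bucket",bx,bz)
import os
I=[cv2.resize(cv2.imread(f"pics/p_{n}.png"),(400,300)) for n in("sr","br","ob") if os.path.exists(f"pics/p_{n}.png")]
while len(I)<4: I.append(cv2.resize(camera("wrist")["image"],(400,300)))
cv2.imwrite("pics/pall.png",np.vstack([np.hstack(I[:2]),np.hstack(I[2:])]))
E
```

```text
sr
gap 9.2 [ 625.5 -108.4   47.9] [-0.6  0.3  0.5] [-0.2 -1.2 -0.7] t 14.9
lifted gap 9.0 [ 0.2  0.8 -0.3] 16.1
down True [ 616.8 -247.7   53.7] [ 1.3 -0.5  5.5] 19.2167
t 21.0
check insert [ 615.81097412 -244.61773682] 84.21229678538569 46.29604196729224 bucket [ 615.71160889 -248.48738098] 40.14119784173812
br
gap 9.1 [432.8  95.8  48. ] [0.5 0.8 0.4] [-0.4 -0.2 -0.6] t 24.1833
lifted gap 9.2 [ 1.   0.7 -1.2] 25.3833
down True [461.7 -68.5  53.4] [-1.3 -0.7  4.6] 27.6083
t 29.3917
check insert [461.87918091 -65.81250763] 84.31719150698115 46.393910740899 bucket [460.55038452 -68.57559204] 40.06035515772783
ob
gap 9.1 [ 440.2 -266.5   47.9] [ 0.  -0.3 -0.3] [-0.3  0.  -1.9] t 31.9417
lifted gap 9.3 [-0.   0.3 -2.7] 33.1417
down True [437.4 250.8  53.1] [-1.4 -1.   7.1] 36.775
t 38.5667
check insert [438.21142578 251.69299316] 84.2259685451385 46.369269174452484 bucket [437.05700684 252.3843689 ] 40.206849580995936
```

View pics/pall.png

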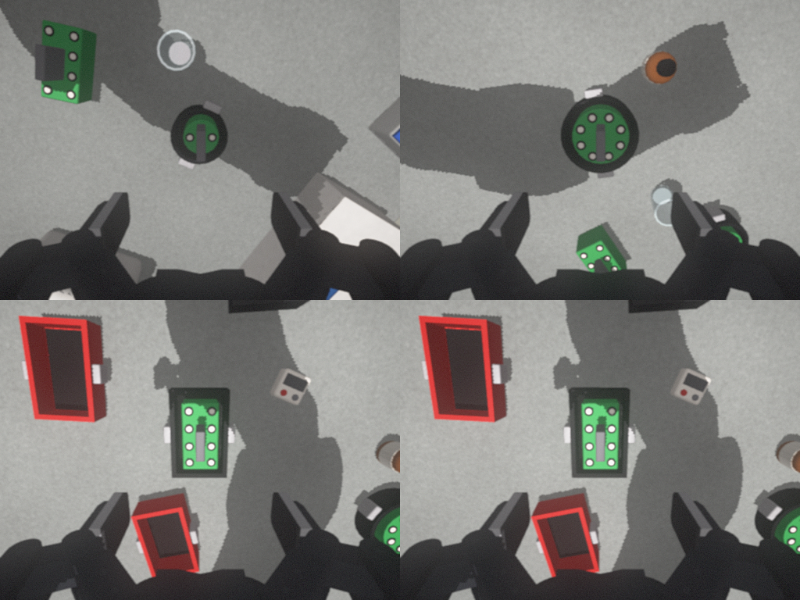

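All three are centred in their buckets, with block tops at 46.3–46.4. I'll check the vial and beaker in the top view against the start, then hand in.

```bash
python3 - <<'E'
from h import *
a=dict(np.load("top0.npz")); b=camera("top")
for n in("vial","beaker"):
    u,v=np.int32(np.array(SEED[n])*.64); s=np.s_[v-10:v+11,u-10:u+11]
    r=cv2.matchTemplate(b["image"][v-16:v+17,u-16:u+17],a["image"][s],cv2.TM_CCOEFF_NORMED); print(n,cv2.minMaxLoc(r)[1::2],"still at (6,6)")
I=cv2.resize(b["image"][60:260,80:470],(780,400)); cv2.imwrite("pics/final.png",I)
print(read_state()["time"],read_state()["ft_force"])
E
```

```text
vial (0.9990136027336121, (6, 6)) still at (6,6)
beaker (0.998090386390686, (6, 6)) still at (6,6)
38.7167 [-0.57370978  0.17589716  0.12938086]
```

View pics/final.png

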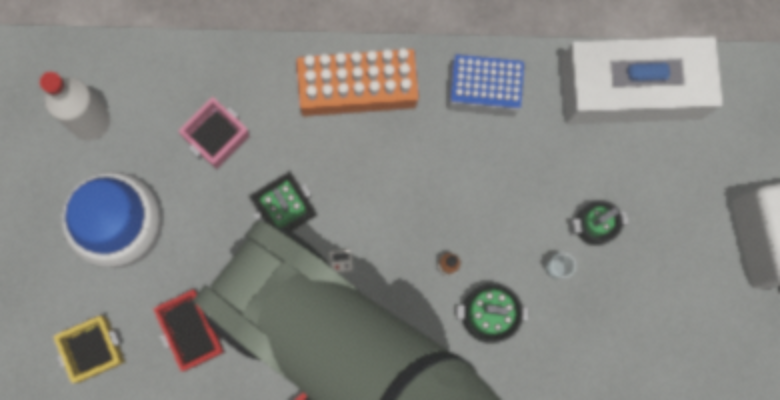

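The final top view shows the square (283,203), small round (600,220) and big round (492,311) inserts in their buckets. The vial (449,262) and beaker (560,265) have not moved. The arm hides the oblong bucket here, but the close-up before this showed it filled.

```bash
python3 -c "
from workcell import *
finish_job()"
```

```text
the job is handed in; nothing more can be done
```

I lifted all four inserts by their tabs, set each one down in the matching black bucket with a force-guarded descent, and let go of them all. The job was handed in at about 39 s of the allowed 99 s; no verdict was reported.

**Seating:** After each placing, the wrist camera put the block tops at 46.3–46.4 mm and the tab tops at about 84 mm, which is what fully seated, upright inserts should read.

**Centring:** Inserts measured about 0.6 mm (square), 1.3 mm (oblong), 3 mm (big round) and 4 mm (small round) from their bucket centres, against a limit of 14 mm.

**Vial and beaker:** They match their starting positions in the top view to within a pixel, about 3 mm.

**Checks that disagreed or were limited:**
- **Tab height:** triangulating the tab tops from two wrist views gave about 73 mm, while depth gave 78 mm. The tab sides visible in the mask pulled the centroids, so I relied on the depth readings, and the landing heights agreed with them.
- **Bucket rims:** triangulation was invalid for the oblong and small round buckets because each was cut off in one of the two views. I used the depth and rim fits there.
- **Oblong bucket:** the arm hid it in the last top view, so its check rests on the wrist close-up.

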